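# Switch on the tube heater at its locking toggle

## Task

Switch on the tube heater, the instrument that carries the metal block with sample tubes: pull its locking toggle bat straight out along its own length to free it from its notch, flip it over the gate to the tube side, and leave it let go and dropped fully into the notch there. Leave the identical toggle of the other instrument, the one with the round white plate, as it is.

Things in the scene. Friction and masses are not known exactly. Their poses are not given: they have to be found in the camera images.
- heater_grip (a point): Grip point of the tube heater's toggle: round steel bat, 18 mm thick here, tip 12 mm beyond, tapering to 11 mm at 44 mm below. Turns with the bat: z along the bat to its tip; y level, the hinge axis (pinch along y); x in the swing plane. Hinge 88 mm back along -z (unpulled), 45 mm above table. Case off-white, 240 x 170 mm, 70 high, fixed, yaw within 0.45; tubes behind the toggle, tops at 131 mm.
- heater_flip (a joint): Bat's angle about its hinge, rad: 0 off, leaning 0.42 from upright to the front (robot side); 0.42 upright; 0.84 fully on, leaning 0.42 to the rear (tubes). Friction holds it where left (0.04 N m). In each notch it has 0.1 rad of play; a cross pin locks it against the hump of the steel gate round its foot (22 mm wide, 20 mm high above the case).
- heater_pull (a joint): How far that bat is pulled out along its length, m: 0 seated, 0.013 full travel; a spring draws it in (3 N seated, 5.3 N at full travel). The pin clears the hump from 0.007. Pull 0.010 or more while still off, swing in an arc about the hinge keeping it pulled, and past 0.78 rad let it in; the spring seats it in the on notch.
- warmer_flip (a joint): The same angle for the identical toggle of the other instrument: same case, but a round white plate 120 mm across behind the toggle in place of the aluminium block with small capped tubes. It is off (near 0) and must stay so. The two instruments stand side by side, either one on the left; each toggle is on its case's middle line, 70 mm behind the front edge.

How it is judged:
By the outcome, as a careful person would: the job done as asked, in the order asked, and still so for the second after the job is handed in, with the robot touching nothing.
It also fails if it takes over 32 s, if anything falls off the work surface, if the arm or the gripper's body presses on something with over 40 N, if the wrist force passes 120 N, or if a joint passes its speed limit or range.

## Robot

A 6-joint arm with a two-finger parallel gripper is mounted at the origin on the work surface. World frame = base frame: x ahead of the robot, y to its left, z up, the work surface at z = 0. Lengths are in m, angles in rad, forces in N, time in s.
With the tool pointing down it reaches from about 0.35 to 0.8 m from the base axis. Payload 7.3 kg.
Tool frame: the origin (TCP) lies between the finger pads; the fingertips stand 22 mm ahead of it and the grasp point (between the pads) lies 3 mm ahead of it; z points along the fingers, y is the direction in which the jaws open and shut (so a half turn about z gives the same grasp; the last joint's range is limited). The gripper opens to 85 mm and grips with 20 to 120 N. Pads are 22 mm wide; open, the fingers measure 114 mm over their backs; the gripper's body (76 mm by 85 mm) begins 54 mm behind the grasp point. The pads swing forward as they close: fully open they stand 13 mm farther back than shut.
Start: joints at [-1.462, 0.342, 1.524, -0, 1.275, -0.146], TCP at [0.132, -0.508, 0.253] pointing down, gripper open.
Joint ranges: [-2.53, 2.53], [-0.77, 2.02], [0.04, 2.7], [-1, 4.14], [0.28, 2.66], [-3.11, 3.11]. Speed limits (rad/s): [2.57, 2.57, 3.14, 3.14, 3.14, 3.14].

## Interface

Orientations are given as a unit quaternion [w, x, y, z].
In Python, from rig import * gives the robot as it stands.
- The arm moves only by the tool apply_moves, never from a script. Its argument "series" is a list of rows, each a list of 3 entries, a list of its own where there are three numbers: the shift along the tool's x, y, z in mm, then the turn, a rotation vector about the tool's x, y, z in degrees, then the opening, from 0 (shut) to 1 (fully open). A call has 1 to 20 rows; each row shifts and turns the pose as measured when the row begins, along the tool's axes as they then stand; what a row does not reach is not made up. A row lasts 1/8 s, in which the tool goes at most 62.5 mm and 10.7 degrees, less where a joint would pass 70% of its speed; a pose out of reach is approached as far as the arm can. A call is refused whole if a number of a shift passes 62.5 or a number of a turn 10.7, either way. A call with a gripper value outside its range is refused whole. The fingers move at their own pace and stop on an object; "force" is the grip in N (left out, the last holds). Time passes only in rows, so rows that do not move let the fingers close. It gives the time, the measured TCP pose, the force and the opening at its end, in the units of the state.
- get_state(): the state, without advancing time (a new reading comes with each control period).
- grab_frame(name): name is "scene" or "side" or "wrist"; returns a dict with "color" (384x512x3 uint8, red, green, blue), "intrinsics" (3x3 intrinsics, pixels), "camera_from_world" (4x4, takes a point from world to camera coordinates). Camera axes: x right, y up, looking along -z (the intrinsics and any distortion apply to the point x, -y, -z); pixel columns grow to the right and rows downward; lengths in m; the calibration is good to about 2 mm. A picture is of the moment at which its call begins. There is no depth.
- close_job(): hands the job in, once; it reports no verdict.
Trained networks look in a picture, given as the dict that the camera call returned (one of the last four; its "shot" number tells which), for a name from the list of things; names that differ only in an ending like _2 or _b are one class to them, and where a whole thing is asked for, a point or a joint stands for the part that bears it (a point fixed in the world has none). Each returns a list of dicts, best first, with "confidence" (0 to 1); they miss things now and then, are a little off and sometimes report something else, mostly with a low value. They report only what shows in the picture. A call takes as long as a camera call.
- masks_of(query, picture): "region" (384x512 bool, what is visible of it) and "uv" ([column, row] in pixels, amid what is visible of it).
The state is a dict: "clock": time; "qpos": joint angles; "joint_vel": joint speeds; "joint_torque": joint torques, N m; "position": TCP position; "orientation": TCP orientation; "force": force on the tool from outside, world axes, zero at the start; "torque": the same for the moment, N m; "grip_width": finger opening in m.
Only numpy, scipy, OpenCV 4.12 (cv2) and the standard library are available. Lean on these libraries where they do the work, as an engineer would, in place of code of your own. Each camera call takes 0.05 s, during which the arm holds its last target.

## Working session

There is one attempt and no reset: what is moved stays moved. The work goes in short steps, Python scripts to look and compute and a tool call to move; the robot and the scene stay as the last step left them, time stands still between calls to the robot, and variables do not carry over. Pictures are saved under pics/ and viewed, and the job is handed in when it is done.

Besides the shell and the picture viewer there is one more tool, called after "Request:" by a JSON object that holds its "name" and its "arguments". apply_moves: Moves the arm, as the interface text tells. Its arguments: {"type":"object","properties":{"series":{"type":"array","items":{"type":"array"}},"force":{"type":"number"}},"required":["series"]}

```bash
mkdir -p pics; ls; python3 - <<'E'
from rig import *
import cv2,numpy as np
s=get_state();print(s)
for n in("scene","side"):
    p=grab_frame(n);cv2.imwrite(f"pics/{n}0.png",p["color"][:,:,::-1])
    print(n,p["intrinsics"].tolist(),np.round(p["camera_from_world"],4).tolist(),[k for k in p])
    for q in("heater_grip","heater_flip","warmer_flip"):
        for m in masks_of(q,p)[:3]: 
            r=m["region"];ys,xs=np.nonzero(r);print(q,m["confidence"],m["uv"],r.sum(),xs.min(),xs.max(),ys.min(),ys.max())
E
```

```text
pics
{'clock': 0.0, 'qpos': array([-1.46201508e+00,  3.42711913e-01,  1.52501987e+00, -1.97830293e-05,
        1.27544884e+00, -1.46003980e-01]), 'joint_vel': array([ 0.00135831,  0.00054269,  0.00110403, -0.00120839, -0.00282548,
        0.00066379]), 'joint_torque': array([ 3.16396632e-03, -4.33666670e+01, -2.46011657e+01,  3.22942014e-05,
        7.68832950e-03, -3.69603833e-05]), 'position': array([ 0.13229174, -0.50766237,  0.25263057]), 'orientation': array([-7.94022396e-04,  9.91895850e-01,  1.27051144e-01,  5.31697490e-06]), 'force': array([-0.24339071, -0.34118004,  0.82907319]), 'torque': array([-0.00862492,  0.01395148,  0.03747785]), 'grip_width': 0.08531264253678106}
scene [[376.96283537926104, 0.0, 254.19921930027442], [0.0, 376.96283537926104, 189.37707383123626], [0.0, 0.0, 1.0]] [[0.7853, 0.6192, -0.0031, -0.4009], [-0.458, 0.5842, 0.67, 0.1464], [0.4167, -0.5247, 0.7423, -1.1125], [0.0, 0.0, 0.0, 1.0]] ['color', 'intrinsics', 'camera_from_world', 'shot']
heater_flip 0.64 [178.8, 256.1] 231 167 188 248 271
warmer_flip 0.45 [305.7, 168.6] 177 300 311 157 181
side [[426.8381743500499, 0.0, 262.70650029488127], [0.0, 426.8381743500499, 189.63769388725885], [0.0, 0.0, 1.0]] [[0.7331, -0.6801, -0.0048, -0.3925], [0.4124, 0.4389, 0.7983, -0.3102], [-0.5408, -0.5872, 0.6023, -0.4974], [0.0, 0.0, 0.0, 1.0]] ['color', 'intrinsics', 'camera_from_world', 'shot']
heater_grip 0.69 [347.6, 271.0] 276 338 355 261 284
heater_flip 0.55 [346.0, 273.5] 297 338 356 261 284
warmer_flip 0.74 [218.5, 154.1] 173 209 224 143 164
```

View pics/scene0.png

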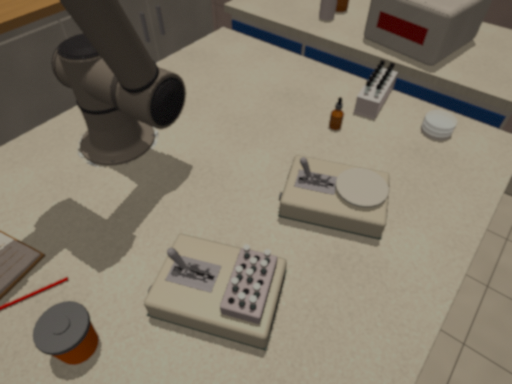

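View pics/side0.png

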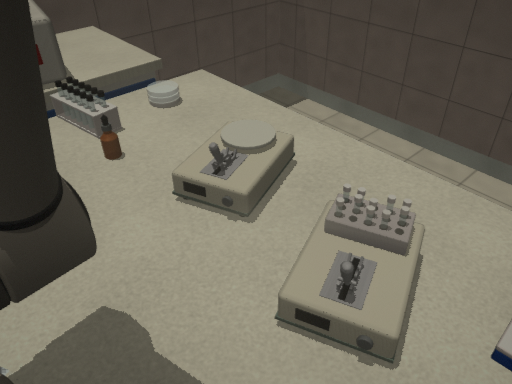

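The scene picture shows the heater (tubes) lower left, with its bat at about (178,256), and the warmer at (306,168). In the side picture the heater bat is at (347,272). Next I'll enlarge both.

```bash
python3 - <<'E'
import cv2
a=cv2.imread("pics/scene0.png")[225:350,135:295];cv2.imwrite("pics/sc_z.png",cv2.resize(a,None,fx=4.5,fy=4.5,interpolation=cv2.INTER_CUBIC))
a=cv2.imread("pics/side0.png")[180:360,275:435];cv2.imwrite("pics/si_z.png",cv2.resize(a,None,fx=3.3,fy=3.3,interpolation=cv2.INTER_CUBIC))
E
```

```text
(no output)
```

View pics/sc_z.png

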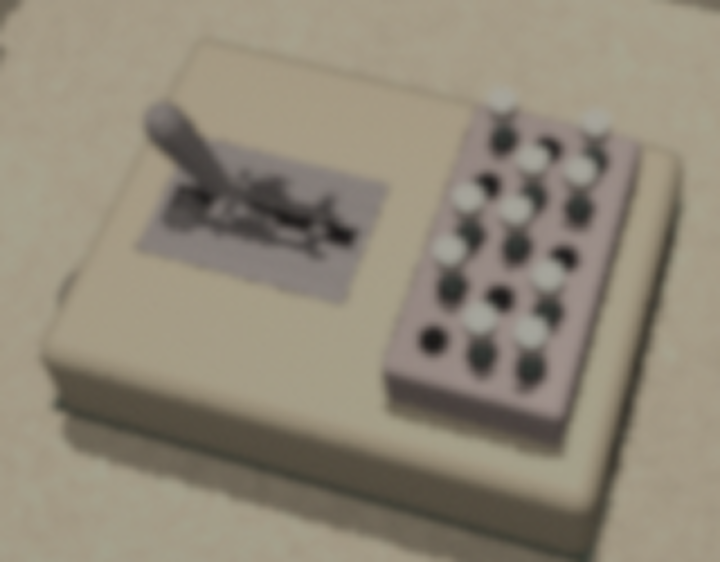

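View pics/si_z.png

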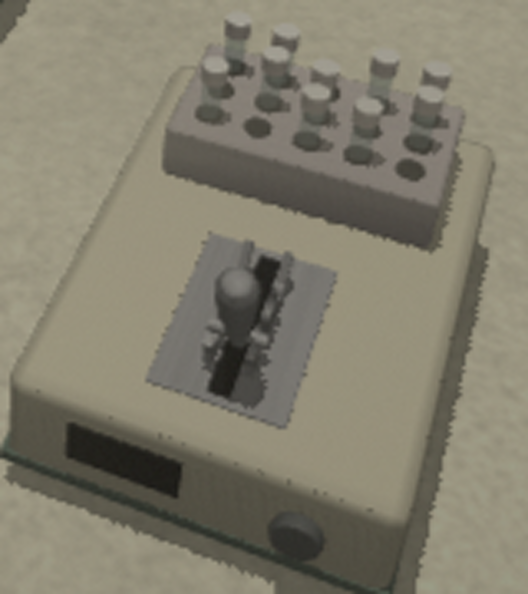

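```bash
cat > h.py <<'E'
import numpy as np,cv2
from scipy.optimize import least_squares
C={"scene":(np.array([[376.963,0,254.199],[0,376.963,189.377],[0,0,1]]),np.array([[0.7853,0.6192,-0.0031,-0.4009],[-0.458,0.5842,0.67,0.1464],[0.4167,-0.5247,0.7423,-1.1125]])),
"side":(np.array([[426.838,0,262.7065],[0,426.838,189.6377],[0,0,1]]),np.array([[0.7331,-0.6801,-0.0048,-0.3925],[0.4124,0.4389,0.7983,-0.3102],[-0.5408,-0.5872,0.6023,-0.4974]]))}
def proj(K,T,X):
    c=(np.atleast_2d(X)@T[:3,:3].T+T[:3,3])*[1,-1,-1]
    q=c@K.T; return q[:,:2]/q[:,2:]
E
python3 - <<'E'
from h import *
un=lambda p,f,o:(np.array(p)+.5)/f-.5+o
S={"head":(163,120),"A":(137,247),"B":(345,303),"Cc":(388,183),"D":(203,135),"c1":(200,38),"c2":(45,360),"c3":(595,505),"c4":(682,155)}
I={"head":(238,290),"A":(284,427),"B":(336,270),"Cc":(210,233),"D":(148,380),"c1":(15,380),"c2":(405,520),"c3":(492,150),"c4":(185,68)}
X={}
for k in S:
    a=un(S[k],4.5,(135,225));b=un(I[k],3.3,(275,180))
    f=lambda x:np.r_[proj(*C["scene"],x)[0]-a,proj(*C["side"],x)[0]-b]
    r=least_squares(f,[.45,-.2,.07]);X[k]=r.x;print(k,np.round(r.x,4),np.round(r.fun,1))
P=np.array([X[k]for k in("A","B","Cc","D")]);print("plate",P.mean(0))
for a,b in(("A","B"),("D","Cc"),("c1","c4"),("c2","c3")):
    d=X[b]-X[a];print(a,b,np.linalg.norm(d),np.arctan2(d[1],d[0]))
E
```

```text
head [ 0.4846 -0.2163  0.1303] [ 0.1 -0.2  0.1  0.1]
A [ 0.487  -0.2466  0.0713] [ 0.3 -0.5  0.3  0.3]
B [ 0.5747 -0.2105  0.0714] [ 0.4 -0.6  0.4  0.4]
Cc [ 0.5509 -0.1566  0.0719] [ 0.4 -0.6  0.4  0.4]
D [ 0.4673 -0.1904  0.0677] [-0.2  0.3 -0.2 -0.2]
c1 [ 0.4265 -0.152   0.067 ] [ 0.1 -0.2  0.1  0.1]
c2 [ 0.4913 -0.3028  0.0636] [ 0.7 -0.9  0.6  0.5]
c3 [ 0.7065 -0.2126  0.066 ] [ 0. -0.  0.  0.]
c4 [ 0.6434 -0.0639  0.0673] [ 0.  -0.1  0.   0. ]
plate [ 0.51999815 -0.20102064  0.07058873]
A B 0.09486738685372938 0.3913351988438896
D Cc 0.09026495139395142 0.38443438254173834
c1 c4 0.23411763205941594 0.38596129738565943
c2 c3 0.23335480528750727 0.39680778828876545
```

```bash
cat >> h.py <<'E'
from scipy.spatial.transform import Rotation as R, Slerp
YAW=0.392; H=np.array([.5203,-.2014,.045]); d=np.array([np.cos(YAW),np.sin(YAW),0]); up=np.array([0,0,1.])
def target(th,r,lat=0.,H=H):   # TCP pose for bat angle th, grasp-point distance r from hinge
    l=.42-th; bz=-np.sin(l)*d+np.cos(l)*up; x=np.cos(l)*d+np.sin(l)*up; z=-bz; y=np.cross(z,x)
    return H+bz*(r+.003)+y*lat, R.from_matrix(np.c_[x,y,z])
def cur(s): 
    q=s["orientation"]; return s["position"],R.from_quat([q[1],q[2],q[3],q[0]])
def rows(way,g):
    out=[]
    for (p,Ra),(p2,Rb) in zip(way,way[1:]):
        out.append([np.round(Ra.inv().apply(p2-p)*1000,1).tolist(),np.round((Ra.inv()*Rb).as_rotvec(degrees=True),1).tolist(),g])
    return out
def line(a,b,n):
    sl=Slerp([0,1],R.concatenate([a[1],b[1]]))
    return [(a[0]+(b[0]-a[0])*t,sl(t)) for t in np.linspace(0,1,n+1)]
def show(s):
    p,q=cur(s);m=q.as_matrix();print("t",round(s["clock"],2),"p",np.round(p,4),"q",np.round(s["qpos"],2),"F",np.round(s["force"],1),"w",round(s["grip_width"],4))
    v=p+.003*m[:,2]-H; bz=-m[:,2]
    print("tool lean th",round(.42-np.arctan2(-bz@d,bz[2]),3),"yaw",round(np.arctan2(m[1,0],m[0,0]),3),"r",round(np.linalg.norm(v[[2]].tolist()+[v@d]),4),"posang th",round(.42-np.arctan2(-v@d,v[2]),3),"lat",round(float(v@np.cross(d,up)),4))
E
python3 - <<'E'
from h import *
from rig import *
s=get_state();show(s)
t=target(0,.088+.09);print(t[0])
for r in rows(line(cur(s),t,11),1): print(r)
E
```

```text
t 0.4 p [ 0.1323 -0.508   0.2532] q [-1.46  0.34  1.52 -0.    1.28 -0.15] F [ 0.4 -0.2 -0.2] w 0.0857
tool lean th 0.42 yaw 0.255 r 0.518 posang th -0.744 lat 0.1351
[ 0.45209367 -0.22959614  0.2102691 ]
[[34.5, -17.2, 3.9], [0.1, 2.2, -0.7], 1]
[[34.5, -16.7, 5.3], [0.1, 2.2, -0.7], 1]
[[34.5, -16.3, 6.6], [0.1, 2.2, -0.7], 1]
[[34.4, -15.8, 8.0], [0.1, 2.2, -0.7], 1]
[[34.3, -15.4, 9.3], [0.1, 2.2, -0.7], 1]
[[34.1, -15.0, 10.7], [0.1, 2.2, -0.7], 1]
[[33.9, -14.5, 12.0], [0.1, 2.2, -0.7], 1]
[[33.5, -14.1, 13.3], [0.1, 2.2, -0.7], 1]
[[33.2, -13.6, 14.6], [0.1, 2.2, -0.7], 1]
[[32.8, -13.2, 15.9], [0.1, 2.2, -0.7], 1]
[[32.3, -12.7, 17.2], [0.1, 2.2, -0.7], 1]
```

Request:
{"name": "apply_moves", "arguments": {"series": [[[34.5,-17,4],[0,2.2,-0.7],1],[[34.5,-16.5,5],[0,2.2,-0.7],1],[[34.5,-16,6.5],[0,2.2,-0.7],1],[[34.5,-16,8],[0,2.2,-0.7],1],[[34.5,-15.5,9],[0,2.2,-0.7],1],[[34,-15,10.5],[0,2.2,-0.7],1],[[34,-14.5,12],[0,2.2,-0.7],1],[[33.5,-14,13],[0,2.2,-0.7],1],[[33,-13.5,14.5],[0,2.2,-0.7],1]]}}

```text
clock: 1.52
position: [0.4011, -0.2766, 0.2192]
orientation: [-0.021, 0.968, 0.179, 0.176]
force: [0.1, -0.6, 0.7]
grip_width: 0.0852
```

```bash
python3 - <<'E'
from h import *
from rig import *
s=get_state();show(s)
t=target(0,.088+.09);print(t[0])
for r in rows(line(cur(s),t,6),1): print(r)
E
```

```text
t 1.52 p [ 0.4011 -0.2766  0.2192] q [-0.97  0.23  1.84  0.41  1.    0.03] F [ 0.1 -0.6  0.7] w 0.0852
tool lean th 0.065 yaw 0.37 r 0.22 posang th -0.257 lat 0.024
[ 0.45209367 -0.22959614  0.2102691 ]
[[9.6, -4.3, 5.0], [0.3, 0.6, -0.2], 1]
[[9.5, -4.3, 5.2], [0.3, 0.6, -0.2], 1]
[[9.5, -4.2, 5.3], [0.3, 0.6, -0.2], 1]
[[9.4, -4.2, 5.4], [0.3, 0.6, -0.2], 1]
[[9.4, -4.1, 5.5], [0.3, 0.6, -0.2], 1]
[[9.3, -4.0, 5.7], [0.3, 0.6, -0.2], 1]
```

Request:
{"name": "apply_moves", "arguments": {"series": [[[19,-8.5,10],[0.6,1.2,-0.4],1],[[19,-8.5,10.5],[0.6,1.2,-0.4],1],[[18.5,-8,11],[0.6,1.2,-0.4],1],[[0,0,0],[0,0,0],1]]}}

```text
clock: 2.02
position: [0.454, -0.2265, 0.2101]
orientation: [-0.041, 0.959, 0.193, 0.204]
force: [0.5, 0.3, 0.2]
grip_width: 0.0851
```

```bash
python3 - <<'E'
from h import *
from rig import *
s=get_state();show(s)
t=target(0,.088+.09);
for r in rows(line(cur(s),t,1),1): print(r)
for n in("scene","wrist","side"):
    p=grab_frame(n);cv2.imwrite(f"pics/{n}1.png",p["color"][:,:,::-1])
    K,T=np.array(p["intrinsics"]),p["camera_from_world"]
    bz=-target(0,0)[1].as_matrix()[:,2]
    print(n,"pred hinge/head/tip",np.round(proj(K,T,np.array([H,H+bz*.091,H+bz*.1])),1).tolist())
    for m in masks_of("heater_flip",p)[:2]: print(m["confidence"],m["uv"])
    if n=="wrist": print(K.tolist(),T.tolist())
E
```

```text
t 2.02 p [ 0.454  -0.2265  0.2101] q [-0.84  0.26  1.85  0.49  0.95  0.05] F [0.5 0.3 0.2] w 0.0851
tool lean th 0.0 yaw 0.398 r 0.1766 posang th 0.015 lat -0.0021
[[-2.6, 2.1, -1.4], [-0.1, 0.0, 0.3], 1]
scene pred hinge/head/tip [[195.8, 278.7], [172.0, 251.8], [169.4, 248.9]]
0.64 [178.9, 260.4]
0.39 [176.6, 259.9]
wrist pred hinge/head/tip [[257.5, 173.6], [257.7, 209.4], [257.8, 214.5]]
0.66 [259.2, 203.6]
[[340.65904182294463, 0.0, 256.87549617449736], [0.0, 340.65904182294463, 191.12360792421066], [0.0, 0.0, 1.0]] [[0.38545278579559544, -0.9227259842654107, 0.001705251842220588, -0.38590807071444594], [0.917363253657369, 0.3834102731575536, 0.10696365399712762, -0.38889665884174707], [-0.09935195398975259, -0.03966510303378428, 0.9942614690511441, -0.3118317081657005], [0.0, 0.0, 0.0, 1.0]]
side pred hinge/head/tip [[347.4, 289.4], [346.9, 268.0], [346.8, 265.5]]
0.86 [346.2, 274.5]
```

View pics/wrist1.png

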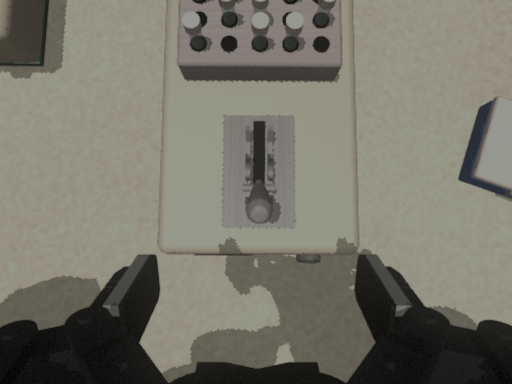

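View pics/side1.png

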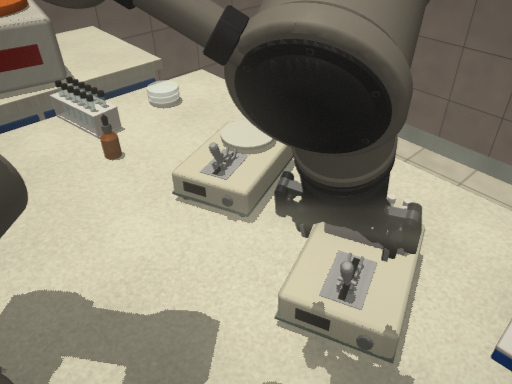

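The wrist picture shows the bat head at (259,209), and the plate and case centred on column 259. I predicted 257.7, so the bat is about 1 mm to the tool's +y, and I'll correct for that in the approach.

```bash
python3 - <<'E'
from h import *
from rig import *
s=get_state();show(s)
a=target(0,.088+.085,.0008);b=target(0,.0875,.0008)
for r in rows(line(cur(s),a,1)+line(a,b,5)[1:],1): print(r)
E
```

```text
t 2.33 p [ 0.4535 -0.2279  0.2105] q [-0.85  0.26  1.85  0.49  0.95  0.05] F [-0.1  0.2 -0.5] w 0.0855
tool lean th 0.0 yaw 0.395 r 0.1774 posang th 0.01 lat -0.001
[[-1.9, 1.8, 4.4], [0.0, 0.0, 0.2], 1]
[[0.0, -0.0, 17.1], [-0.0, -0.0, -0.0], 1]
[[0.0, -0.0, 17.1], [0.0, 0.0, 0.0], 1]
[[-0.0, 0.0, 17.1], [0.0, 0.0, 0.0], 1]
[[0.0, -0.0, 17.1], [0.0, 0.0, 0.0], 1]
[[0.0, -0.0, 17.1], [0.0, 0.0, 0.0], 1]
```

Request:
{"name": "apply_moves", "arguments": {"series": [[[-2,1.8,4.5],[0,0,0.2],1],[[0,0,17],[0,0,0],1],[[0,0,17],[0,0,0],1],[[0,0,17],[0,0,0],1],[[0,0,0],[0,0,0],1]]}}

```text
clock: 2.95
position: [0.4732, -0.2238, 0.1571]
orientation: [-0.039, 0.96, 0.189, 0.204]
force: [0.4, -0.0, -0.8]
grip_width: 0.0853
```

```bash
python3 - <<'E'
from h import *
from rig import *
s=get_state();show(s)
b=target(0,.0875,.0008)
for r in rows(line(cur(s),b,3),1): print(r)
E
```

```text
t 2.95 p [ 0.4732 -0.2238  0.1571] q [-0.81  0.36  1.89  0.55  0.81  0.01] F [ 0.4 -0.  -0.8] w 0.0853
tool lean th 0.001 yaw 0.388 r 0.1206 posang th -0.015 lat 0.0027
[[0.6, -0.7, 11.0], [0.1, 0.0, -0.1], 1]
[[0.6, -0.7, 11.0], [0.1, 0.0, -0.1], 1]
[[0.6, -0.7, 11.0], [0.1, 0.0, -0.1], 1]
```

Request:
{"name": "apply_moves", "arguments": {"series": [[[0.6,-0.7,11],[0.1,0,-0.1],1],[[0.6,-0.7,11],[0.1,0,-0.1],1],[[0.6,-0.7,11],[0.1,0,-0.1],1],[[0,0,0],[0,0,0],1]]}}

```text
clock: 3.45
position: [0.4872, -0.2165, 0.1266]
orientation: [-0.041, 0.959, 0.192, 0.204]
force: [-0.5, 0.4, 0.0]
grip_width: 0.0852
```

```bash
python3 - <<'E'
from h import *
from rig import *
s=get_state();show(s)
b=target(0,.0875,.0008)
for r in rows(line(cur(s),b,1),1): print(r)
for n in("wrist","side"):
    p=grab_frame(n);cv2.imwrite(f"pics/{n}2.png",p["color"][:,:,::-1])
E
```

```text
t 3.45 p [ 0.4872 -0.2165  0.1266] q [-0.77  0.42  1.9   0.59  0.74 -0.02] F [-0.5  0.4  0. ] w 0.0852
tool lean th 0.0 yaw 0.394 r 0.0863 posang th 0.001 lat 0.0013
[[-0.1, -0.5, -1.2], [-0.0, 0.0, 0.1], 1]
```

View pics/wrist2.png

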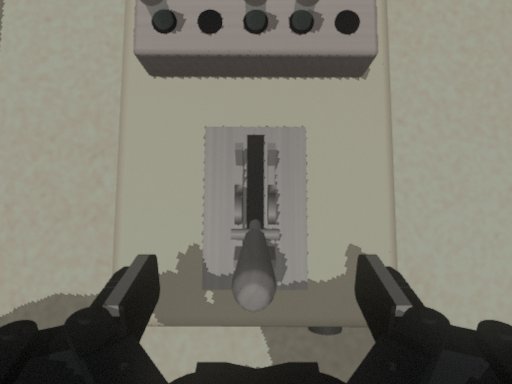

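View pics/side2.png

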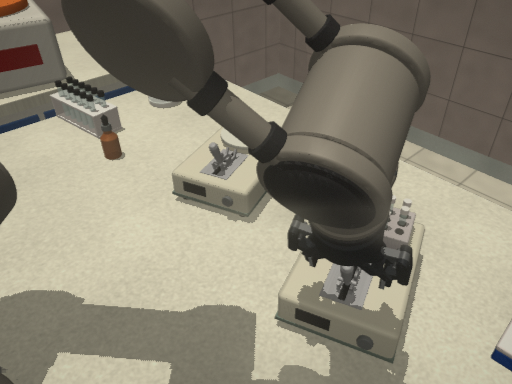

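In the wrist picture the bat head is at (255,292), centred between the fingers (inner faces at 157 and 357). I'll close now.

Request:
{"name": "apply_moves", "arguments": {"series": [[[0,-0.5,-1],[0,0,0],0.5],[[0,0,0],[0,0,0],0.3],[[0,0,0],[0,0,0],0],[[0,0,0],[0,0,0],0],[[0,0,0],[0,0,0],0],[[0,0,0],[0,0,0],0]], "force": 60}}

```text
clock: 4.3
position: [0.4864, -0.2161, 0.1296]
orientation: [-0.04, 0.959, 0.192, 0.205]
force: [-2.0, 1.3, -0.6]
grip_width: 0.0153
```

```bash
python3 - <<'E'
from h import *
from rig import *
s=get_state();show(s);print(s["torque"])
p=grab_frame("wrist");cv2.imwrite(f"pics/wrist3.png",p["color"][:,:,::-1])
E
```

```text
t 4.3 p [ 0.4864 -0.2161  0.1296] q [-0.78  0.41  1.9   0.59  0.74 -0.02] F [-2.   1.3 -0.6] w 0.0153
tool lean th -0.001 yaw 0.395 r 0.0893 posang th 0.008 lat 0.0006
[0.02696863 0.17899437 0.05337172]
```

View pics/wrist3.png

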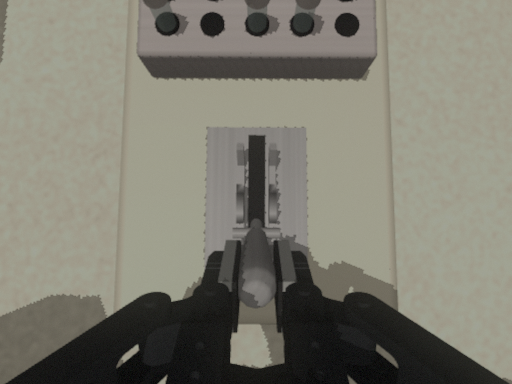

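The bat is gripped at a width of 15 mm, so now I'll pull along its axis.

Request:
{"name": "apply_moves", "arguments": {"series": [[[0,0,-3],[0,0,0],0],[[0,0,-4],[0,0,0],0],[[0,0,-4],[0,0,0],0]], "force": 70}}

```text
clock: 4.72
position: [0.482, -0.2177, 0.1391]
orientation: [-0.041, 0.959, 0.192, 0.205]
force: [2.1, 1.4, -5.1]
grip_width: 0.0146
```

```bash
python3 - <<'E'
from h import *
from rig import *
s=get_state();show(s);print(s["torque"])
p=grab_frame("wrist");cv2.imwrite(f"pics/wrist4.png",p["color"][:,:,::-1])
E
```

```text
t 4.72 p [ 0.482  -0.2177  0.1391] q [-0.78  0.39  1.9   0.57  0.77 -0.01] F [ 2.1  1.4 -5.1] w 0.0146
tool lean th -0.0 yaw 0.395 r 0.0999 posang th 0.003 lat 0.0004
[-0.10867832  0.05138622  0.00298481]
```

View pics/wrist4.png

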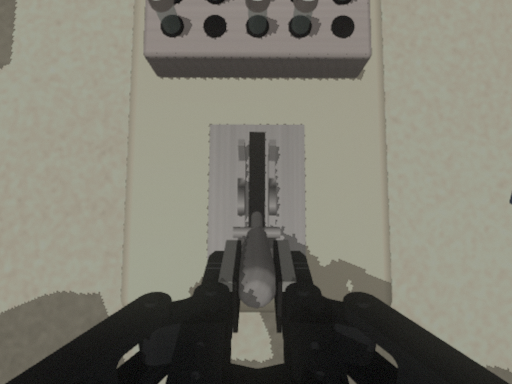

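The spring force reads about 5 N and the bat hasn't moved in the grip (head still at (258,290)), so it is pulled about 10.6 mm. Next comes the arc, with a check every few rows.

```bash
cat > arc.py <<'E'
import sys
from h import *
from rig import *
def arc(th0,th1,n,r,lat,rfirst=True):
    s=get_state();show(s)
    w=[cur(s)]+[target(t,r,lat) for t in np.linspace(th0,th1,n+1)[1:]]
    for x in rows(w,0): print(x)
a=[float(v) for v in sys.argv[1:]]
arc(a[0],a[1],int(a[2]),a[3],a[4])
E
python3 arc.py 0 0.26 5 0.1012 0.0004
```

```text
t 4.78 p [ 0.4819 -0.2178  0.1394] q [-0.78  0.39  1.9   0.57  0.77 -0.01] F [ 2.4  1.4 -5.2] w 0.0148
tool lean th -0.0 yaw 0.395 r 0.1003 posang th 0.004 lat 0.0005
[[5.0, -0.1, -0.8], [-0.0, -3.0, 0.1], 0]
[[5.4, -0.0, 0.1], [-0.0, -3.0, 0.0], 0]
[[5.4, 0.0, 0.1], [0.0, -3.0, 0.0], 0]
[[5.4, 0.0, 0.1], [0.0, -3.0, 0.0], 0]
[[5.4, -0.0, 0.1], [-0.0, -3.0, -0.0], 0]
```

Request:
{"name": "apply_moves", "arguments": {"series": [[[5,0,-1],[0,-3,0],0],[[5.4,0,0],[0,-3,0],0],[[5.4,0,0.1],[0,-3,0],0]]}}

```text
clock: 5.15
position: [0.4942, -0.2128, 0.1455]
orientation: [-0.025, 0.973, 0.193, 0.126]
force: [0.7, 1.6, -5.2]
grip_width: 0.0149
```

```bash
python3 arc.py 0.156 0.42 5 0.1012 0.0004
```

```text
t 5.15 p [ 0.4942 -0.2128  0.1455] q [-0.67  0.41  1.78  0.3   0.84  0.32] F [ 0.7  1.6 -5.2] w 0.0149
tool lean th 0.162 yaw 0.391 r 0.1015 posang th 0.143 lat 0.0005
[[6.8, -0.2, 0.4], [-0.0, -2.7, -0.1], 0]
[[5.5, -0.0, 0.1], [0.0, -3.0, -0.0], 0]
[[5.5, -0.0, 0.1], [-0.0, -3.0, 0.0], 0]
[[5.5, 0.0, 0.1], [0.0, -3.0, 0.0], 0]
[[5.5, -0.0, 0.1], [0.0, -3.0, 0.0], 0]
```

Request:
{"name": "apply_moves", "arguments": {"series": [[[6.5,0,0.3],[0,-2.7,0],0],[[5.5,0,0],[0,-3,0],0],[[5.5,0,0.1],[0,-3,0],0],[[5.5,0,0.1],[0,-3,0],0]]}}

```text
clock: 5.65
position: [0.515, -0.2041, 0.1485]
orientation: [-0.005, 0.981, 0.193, 0.022]
force: [0.3, 0.1, -5.7]
grip_width: 0.0146
```

```bash
python3 arc.py 0.368 0.6 4 0.1012 0.0004
```

```text
t 5.65 p [ 0.515  -0.2041  0.1485] q [-0.54  0.48  1.62  0.04  1.02  0.62] F [ 0.3  0.1 -5.7] w 0.0146
tool lean th 0.375 yaw 0.389 r 0.1007 posang th 0.362 lat 0.0004
[[6.6, -0.1, -0.4], [-0.1, -2.9, -0.1], 0]
[[6.0, 0.0, 0.2], [0.0, -3.3, -0.0], 0]
[[6.0, 0.0, 0.2], [0.0, -3.3, 0.0], 0]
[[6.0, -0.0, 0.2], [-0.0, -3.3, -0.0], 0]
```

Request:
{"name": "apply_moves", "arguments": {"series": [[[6.5,0,-0.6],[0,-2.9,0],0],[[6,0,0],[0,-3.3,0],0],[[6,0,0.1],[0,-3.3,0],0],[[6,0,0.1],[0,-3.3,0],0]]}}

```text
clock: 6.15
position: [0.537, -0.1951, 0.1465]
orientation: [0.017, 0.977, 0.192, -0.092]
force: [-0.3, 0.3, -6.1]
grip_width: 0.0148
```

```bash
python3 arc.py 0.6 0.82 4 0.1012 0.0004
```

```text
t 6.15 p [ 0.537  -0.1951  0.1465] q [-0.41  0.6   1.42 -0.14  1.26  0.82] F [-0.3  0.3 -6.1] w 0.0148
tool lean th 0.607 yaw 0.388 r 0.1 posang th 0.594 lat 0.0006
[[6.3, -0.2, -1.1], [-0.2, -2.7, -0.2], 0]
[[5.7, 0.0, 0.2], [0.0, -3.2, -0.0], 0]
[[5.7, -0.0, 0.2], [0.0, -3.2, 0.0], 0]
[[5.7, 0.0, 0.2], [0.0, -3.2, -0.0], 0]
```

Request:
{"name": "apply_moves", "arguments": {"series": [[[6.3,0,-0.8],[0,-2.7,0],0],[[5.7,0,0],[0,-3.2,0],0],[[5.7,0,0.1],[0,-3.2,0],0],[[5.7,0,0.1],[0,-3.2,0],0]]}}

```text
clock: 6.65
position: [0.5572, -0.1869, 0.1386]
orientation: [0.037, 0.961, 0.188, -0.201]
force: [-0.9, -0.7, -5.3]
grip_width: 0.0151
```

```bash
python3 arc.py 0.82 0.84 1 0.1012 0.0004; python3 - <<'E'
from rig import *
import cv2
for n in("wrist","scene"):
    p=grab_frame(n);cv2.imwrite(f"pics/{n}5.png",p["color"][:,:,::-1])
E
```

```text
t 6.65 p [ 0.5572 -0.1869  0.1386] q [-0.33  0.75  1.22 -0.26  1.5   0.92] F [-0.9 -0.7 -5.3] w 0.0151
tool lean th 0.832 yaw 0.388 r 0.0986 posang th 0.821 lat 0.0007
[[2.0, -0.4, -2.6], [-0.4, -0.5, -0.2], 0]
```

View pics/wrist5.png

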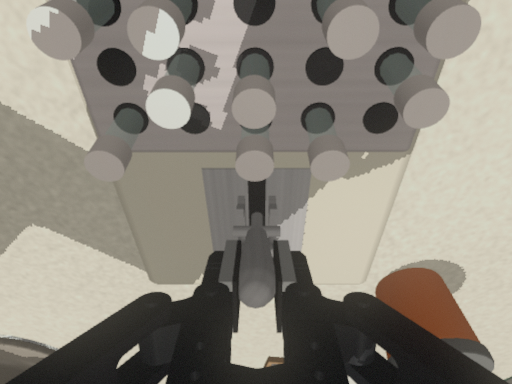

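View pics/scene5.png

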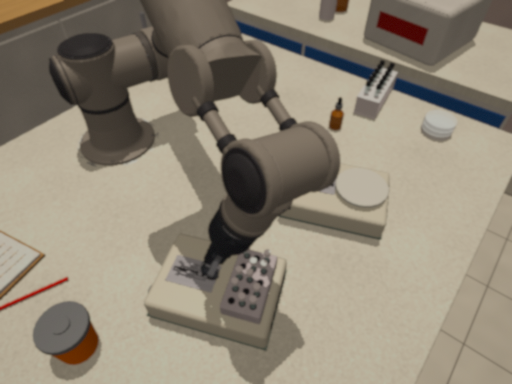

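The bat is at about 0.82–0.83 rad and still pulled. I'll let it in along its axis while holding it, then open.

Request:
{"name": "apply_moves", "arguments": {"series": [[[0.8,0,2.5],[0,-0.2,0],0],[[0,0,3],[0,0,0],0],[[0,0,3],[0,0,0],0]]}}

```text
clock: 7.12
position: [0.5544, -0.1882, 0.1293]
orientation: [0.037, 0.961, 0.188, -0.201]
force: [-0.7, 0.4, -3.0]
grip_width: 0.0148
```

```bash
python3 arc.py 0.84 0.83 1 0.0885 0.0004
```

```text
t 7.12 p [ 0.5544 -0.1882  0.1293] q [-0.33  0.75  1.23 -0.26  1.48  0.92] F [-0.7  0.4 -3. ] w 0.0148
tool lean th 0.832 yaw 0.388 r 0.0889 posang th 0.83 lat 0.0008
[[0.0, -0.4, 0.4], [-0.4, 0.1, -0.2], 0]
```

Request:
{"name": "apply_moves", "arguments": {"series": [[[0,0,0],[0,0,0],0.3],[[0,0,0],[0,0,0],0.5],[[0,0,0],[0,0,0],0.6],[[0,0,0],[0,0,0],0.6]]}}

```text
clock: 7.62
position: [0.555, -0.1889, 0.1317]
orientation: [0.038, 0.961, 0.188, -0.2]
force: [0.1, 0.1, 0.2]
grip_width: 0.0511
```

```bash
python3 arc.py 0.84 0.83 1 0.0885 0.0004; python3 - <<'E'
from rig import *
import cv2
for n in("wrist",):
    p=grab_frame(n);cv2.imwrite(f"pics/{n}6.png",p["color"][:,:,::-1])
E
```

```text
t 7.62 p [ 0.555  -0.1889  0.1317] q [-0.33  0.75  1.23 -0.26  1.48  0.92] F [0.1 0.1 0.2] w 0.0511
tool lean th 0.829 yaw 0.386 r 0.0913 posang th 0.822 lat 0.0017
[[0.7, -1.3, 2.8], [-0.3, -0.1, -0.3], 0]
```

View pics/wrist6.png

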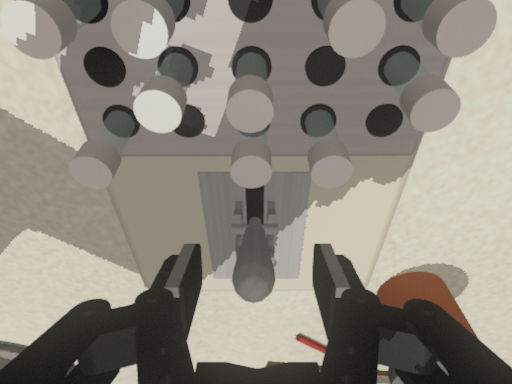

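The fingers are clear on both sides of the bat (head at (254,280)). I'll retreat along the bat axis.

Request:
{"name": "apply_moves", "arguments": {"series": [[[0,0,-12],[0,0,0],0.6],[[0,0,-25],[0,0,0],0.6],[[0,0,-30],[0,0,0],0.6],[[-15,0,-35],[0,4,0],0.6],[[-35,0,-25],[0,5,0],0.6],[[-40,10,-10],[0,5,0],0.6],[[-40,15,-5],[0,5,0],0.6],[[-40,15,0],[0,0,0],0.6],[[-40,15,0],[0,0,0],0.6],[[0,0,0],[0,0,0],0.6]]}}

```text
clock: 8.93
position: [0.4345, -0.2997, 0.316]
orientation: [0.01, 0.981, 0.193, -0.03]
force: [0.2, 0.8, 0.2]
grip_width: 0.0514
```

```bash
python3 - <<'E'
from h import *
from rig import *
s=get_state();show(s)
HH=H+.0008*np.cross(d,up)
for n in("scene","side","wrist"):
    p=grab_frame(n);im=p["color"][:,:,::-1].copy()
    K,T=np.array(p["intrinsics"]),p["camera_from_world"]
    for th in(.74,.84,.94):
        bz=-target(th,0)[1].as_matrix()[:,2]
        print(n,th,"head seated/pulled10",np.round(proj(K,T,np.array([HH+bz*.091,HH+bz*.101])),1).tolist())
    for m in masks_of("heater_flip",p)[:2]: print(m["confidence"],m["uv"])
    cv2.imwrite(f"pics/{n}7.png",im)
    c=proj(K,T,HH+np.array([0,0,.06]))[0].astype(int)
    z=im[max(0,c[1]-45):c[1]+45,max(0,c[0]-55):c[0]+55]
    print("crop off",max(0,c[0]-55),max(0,c[1]-45))
    cv2.imwrite(f"pics/{n}7z.png",cv2.resize(z,None,fx=5,fy=5,interpolation=cv2.INTER_CUBIC))
E
```

```text
t 8.93 p [ 0.4345 -0.2997  0.316 ] q [-0.72  0.32  1.38 -0.06  1.46  0.47] F [0.2 0.8 0.2] w 0.0514
tool lean th 0.482 yaw 0.389 r 0.2924 posang th 0.008 lat 0.0581
scene 0.74 head seated/pulled10 [[204.7, 259.5], [205.9, 257.1]]
scene 0.84 head seated/pulled10 [[209.3, 261.6], [211.0, 259.4]]
scene 0.94 head seated/pulled10 [[213.7, 263.8], [215.9, 262.0]]
0.42 [206.6, 263.7]
crop off 136 218
side 0.74 head seated/pulled10 [[360.5, 234.8], [362.0, 228.4]]
side 0.84 head seated/pulled10 [[361.7, 232.7], [363.3, 226.2]]
side 0.94 head seated/pulled10 [[362.7, 231.4], [364.4, 224.8]]
0.76 [359.1, 248.0]
crop off 297 216
wrist 0.74 head seated/pulled10 [[180.7, -23.9], [177.7, -31.9]]
wrist 0.84 head seated/pulled10 [[180.7, -36.1], [177.6, -45.9]]
wrist 0.94 head seated/pulled10 [[180.9, -47.3], [177.9, -58.8]]
0.71 [196.0, 9.9]
crop off 134 0
```

View pics/scene7z.png

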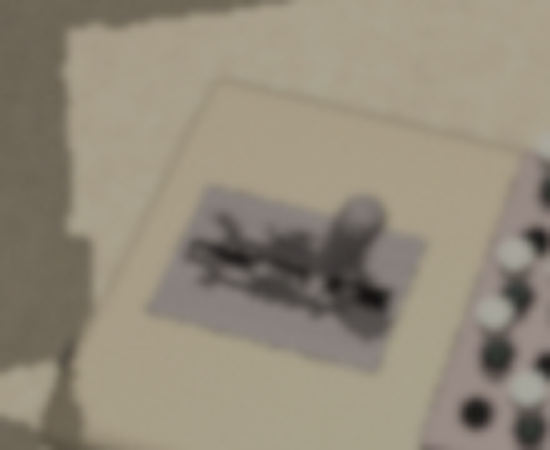

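View pics/side7z.png

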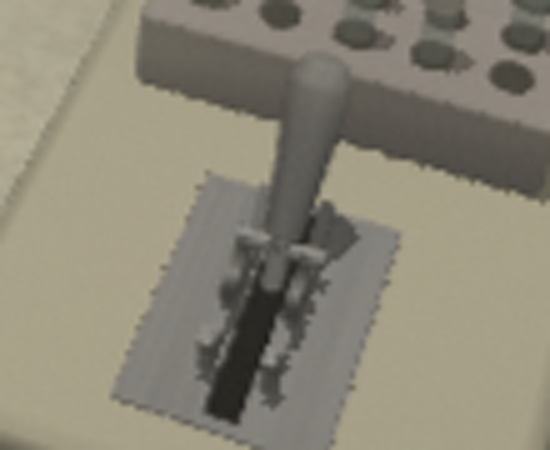

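View pics/side7.png

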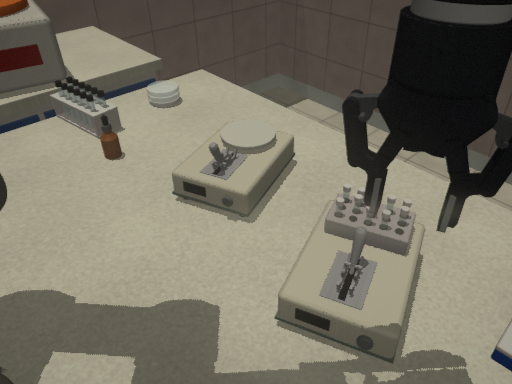

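The final views show the heater bat leaning to the tubes. Its head is at (208.3,260.9) in scene and (360.5,232.9) in side. For seated at 0.84 I predicted (209.3,261.6) and (361.7,232.7); still pulled by 10 mm would put the side row at 226. I'll check the warmer, then hand in.

```bash
python3 - <<'E'
from h import *
from rig import *
p=grab_frame("side")
for m in masks_of("warmer_flip",p)[:1]: print(m["confidence"],m["uv"])
a=cv2.imread("pics/side0.png")[135:185,195:245].astype(int);b=p["color"][135:185,195:245,::-1].astype(int)
print("mean diff",abs(a-b).mean())
show(get_state())
close_job()
E
```

```text
0.64 [216.5, 151.0]
mean diff 12.0052
t 9.32 p [ 0.4366 -0.2973  0.3142] q [-0.71  0.33  1.38 -0.06  1.46  0.47] F [ 0.  -0.1  0.5] w 0.0512
tool lean th 0.483 yaw 0.394 r 0.2896 posang th 0.015 lat 0.0567
the job is handed in; nothing more can be done
```

The tube heater is switched on, and I handed the job in at about 9.3 s. I gripped its toggle, pulled it out about 11 mm along its length and swung it in an arc over the gate to about 0.83 rad. There I let it in, opened the gripper and backed away.

**Heater toggle:** in my last check before handing in, the head was within about 1.5 pixels of where a seated, fully-on bat should appear, in both the scene and side pictures. A bat still pulled 10 mm would have sat 6 to 7 pixels away in the side view. The tool force fell to about 3 N as the bat went in, matching the seated spring value. It was near zero after release, so nothing was being touched.

**Other instrument's toggle:** the arm never went near the toggle of the one with the round white plate, and in the last picture I viewed it still leans to the front. My two numerical checks were weaker:
- The detector placed it 2 to 3 pixels from its first reading.
- The image patch around it changed by 12 grey levels on average. I put that down to lighting and the arm's shadow, but did not confirm it.

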